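# Clear the wet-lab bench after a cast: samples to the tray, tools to the rinse basin

### The arm

A 6-joint arm with a two-finger parallel gripper is mounted at the origin on the work surface. World frame = base frame: x ahead of the robot, y to its left, z up, the work surface at z = 0. Lengths are in m, angles in degrees, forces in N, time in s.
With the tool pointing down it reaches from about 0.375 to 0.9 m from the base axis. Payload 3.1 kg.
Tool frame: the origin (TCP) lies on the centre line of the jaws, within the pads' length; the fingertips stand 25 mm ahead of it and the grasp point (between the pads) lies 6 mm ahead of it; y points along the fingers, x is the direction in which the jaws open and shut, and the axes are right-handed (so a half turn about y gives the same grasp; the last joint's range is limited). The gripper opens to 87 mm and grips with 3 to 60 N. Pads are 19 mm wide; open, the fingers measure 117 mm over their backs; the gripper's body (75 mm by 190 mm) begins 51 mm behind the grasp point.
Start: joints at [-74.227, 30.224, 82.088, -0, 67.689, -10.227], TCP at [0.274, -0.562, 0.248] pointing down, gripper open.
Joint ranges: [-176.69, 176.69], [-43.24, 126.21], [12.49, 139.97], [-82, 262], [0, 151.66], [-163.58, 163.58]. Speed limits (degrees/s): [159.86, 159.86, 180, 180, 180, 180].

### API

Orientations are given as a 3x3 rotation matrix whose columns are the frame's x, y, z axes.
In Python, from rig import * gives the robot as it stands.
- The arm moves only by the tool play_rows, never from a script. Its argument "commands" is a list of rows, each a list of 2 entries, a list of its own where there are three numbers: the shift along the world's x, y, z in m, then the turn, a rotation vector about the world's x, y, z in rad. A call has 1 to 10 rows; each row is the pose to reach, as a shift and turn from the pose commanded when the call began; what a row does not reach only later rows make up. A row lasts 1/8 s, in which the tool goes at most 62.5 mm and 10.7 degrees, less where a joint would pass 70% of its speed; a pose out of reach is approached as far as the arm can. A call with a gripper value outside its range is refused whole. "gripper" is the finger opening in m, from 0 to 0.087, set as the call begins (left out, the last holds). The fingers move at their own pace and stop on an object; the grip force is fixed at half the most. Time passes only in rows, so rows that repeat a pose let the fingers close. It gives the time, the measured TCP pose, the force and the opening at its end, in the units of the state.
- read_state(): the state, without advancing time (a new reading comes with each control period).
- capture(name): name is "side" or "top"; returns a dict with "frame" (384x512x3 uint8, red, green, blue), "depth" (384x512 float32, m along the optical axis (not along the pixel's ray), 0 where there is no reading), "mtx" (3x3 intrinsics, pixels), "dist_coeffs" ([k1, k2, p1, p2, k3] as OpenCV has them; the pictures are not rectified), "cam_to_world" (4x4, takes a point from camera to world coordinates). Camera axes: x right, y down, z forward; pixel columns grow to the right and rows downward; lengths in m; the calibration is good to about 2 mm. A picture is of the moment at which its call begins.
- hand_in(): hands the job in, once; it reports no verdict.
The state is a dict: "time_s": time; "joint_positions": joint angles; "qvel": joint speeds; "tau": joint torques, N m; "position": TCP position; "tcp_rot": TCP orientation; "force": force on the tool from outside, world axes, zero at the start; "moment": the same for the moment, N m; "opening": opening from 0.0 (shut) to 1.0 (fully open).
Only numpy, scipy, OpenCV 4.12 (cv2) and the standard library are available. Lean on these libraries where they do the work, as an engineer would, in place of code of your own. Each camera call takes 0.05 s, during which the arm holds its last target. There are 200 camera calls.

### The job

Clear the bench after the cast: stand the two white sample bottles with blue caps upright in the blue tray, and lay the two used steel hand tools (spatula and scoop) in the white rinse basin. Once both bottles are in it, slide the tray along the bench, without lifting it, until it sits squarely inside the yellow tape corners. Do not let a bottle fall over and leave the other things on the bench where they are.

Things in the scene. Friction and masses are not known exactly. Their poses are not given: they have to be found in the camera images.
- bottle_a: round white plastic sample bottle, full and capped, standing upright; blue screw cap and a paper write-on band; 54 mm diameter body up to 79 mm height, cap 40 mm diameter from 88 to 106 mm height; about 0.18 kg; origin at the centre of its underside, z up through the cap
- bottle_b: round white plastic sample bottle, full and capped, standing upright; blue screw cap and a paper write-on band; 54 mm diameter body up to 79 mm height, cap 40 mm diameter from 88 to 106 mm height; about 0.18 kg; origin at the centre of its underside, z up through the cap
- spatula: hand spatula lying on the bench, 150 mm long: black handle 76 mm long, 16 mm wide, 14 mm high towards -x, flat steel blade 26 mm wide and 4 mm thick towards +x; 0.09 kg; origin on the underside at mid-length, where the handle's front end meets the blade; x along the tool, z up. The handle runs from x = -75 to +1 mm; balance point within 5 mm of the origin along x
- scoop: sediment scoop lying on the bench, 150 mm long: red handle 76 mm long, 16 mm wide, 14 mm high towards -x, open steel trough 40 mm wide and 20 mm high towards +x; 0.10 kg; origin on the underside at mid-length, where the handle's front end meets the trough; x along the tool, z up. The handle runs from x = -75 to +1 mm; balance point within 5 mm of the origin along x
- tray: blue open-topped sample tray, loose on the bench: 150 mm (x) by 170 mm (y) outside, 50 mm high, walls and floor 4 mm; a steel bar handle at each y end; about 0.6 kg empty; slides on the bench with ordinary friction; origin at the centre of its underside, z up
- tray_handle_left (a point): middle of the tray's bar handle at its +y end: a round bar 10 mm thick and 72 mm long along the tray's x, 40 mm outside the wall, at 42 mm height, 125 mm from the tray's centre
- tray_handle_right (a point): middle of the same kind of bar handle at the tray's -y end, 125 mm from the tray's centre
- basin: white open-topped rinse basin, fixed to the bench: 180 mm (x) by 220 mm (y) outside, 60 mm high, walls and floor 4 mm, rim rolled 5 mm outwards; origin at the centre of its underside, z up
- mark: four L-shaped corners of yellow tape, flat on the bench, on the tray's side away from the basin; they frame a space 180 mm (x) by 200 mm (y) for the tray's body, the handles lying across the open middles of the two y ends; origin at the centre of the space, on the bench; x, y as the tray's x, y (either way round)
- dishes: stack of three clear dishes, 90 mm diameter, 41 mm high; leave alone; origin at the centre of its underside
- flask: flat clear culture flask with a red cap, lying, 114 mm long, 62 mm wide, 30 mm high; leave alone; origin at the centre of its underside
- tape_roll: roll of yellow tape lying flat, 100 mm diameter, 20 mm high; leave alone; origin at the centre of its underside
- wash_bottle: clear wash bottle with green cap and bent spout, 62 mm diameter, 175 mm high; leave alone; origin at the centre of its underside
- reagent: brown glass bottle with a white cap, 62 mm diameter, 116 mm high; leave alone; origin at the centre of its underside

How it is judged (in metres and radians):
On the way, in this order (a step that is already met when the one before it is completed fails the run):
1. both bottles stand in the tray, the tray still where it was (x of bottle_a in the frame of tray between -0.055 and 0.055 m and y of bottle_a in the frame of tray between -0.065 and 0.065 m and z of bottle_a in the frame of tray between -0.005 and 0.016 m and angle between each of bottle_a, bottle_b's own z axis and vertical below 0.2 rad and x of bottle_b in the frame of tray between -0.055 and 0.055 m and y of bottle_b in the frame of tray between -0.065 and 0.065 m and z of bottle_b in the frame of tray between -0.005 and 0.016 m and distance of tray from where it was at the start of the episode below 0.06 m), for 0.2 s.
2. the loaded tray has been slid inside the tape corners (x of bottle_a in the frame of tray between -0.055 and 0.055 m and y of bottle_a in the frame of tray between -0.065 and 0.065 m and z of bottle_a in the frame of tray between -0.005 and 0.016 m and angle between each of bottle_a, bottle_b's own z axis and vertical below 0.2 rad and x of bottle_b in the frame of tray between -0.055 and 0.055 m and y of bottle_b in the frame of tray between -0.065 and 0.065 m and z of bottle_b in the frame of tray between -0.005 and 0.016 m and horizontal distance between tray and mark below 0.022 m and angle between the x axis of tray and the x axis of mark, either way round below 0.2 rad), for 0.2 s.
At the end, for the whole second after the job is handed in: Both bottles upright (0.2 rad) on the tray floor; spatula and scoop lying flat in the basin (within 0.3 rad of level, mid-points inside it, under 33 mm above its underside); tray flat on the bench, centre within 22 mm of the mark's centre and within 0.2 rad of its direction; all at rest (all of step 2 and x of spatula in the frame of basin between -0.086 and 0.086 m and y of spatula in the frame of basin between -0.106 and 0.106 m and z of spatula in the frame of basin between -0.005 and 0.033 m and angle between spatula's own x axis and vertical between 1.27 and 1.87 rad and x of scoop in the frame of basin between -0.086 and 0.086 m and y of scoop in the frame of basin between -0.106 and 0.106 m and z of scoop in the frame of basin between -0.005 and 0.033 m and angle between scoop's own x axis and vertical between 1.27 and 1.87 rad and linear speed of each of bottle_a, bottle_b, spatula, scoop, tray below 0.03 m/s and height (world z) of tray below 0.006 m); the robot touches nothing.
It fails at once if the tray is lifted or tipped (underside centre over 15 mm up, or tilted over 0.15 rad) (height (world z) of tray above 0.015 m or angle between tray's own z axis and vertical above 0.15 rad).
It fails at once if a sample bottle falls over (tilted more than 0.8 rad) (angle between any of bottle_a, bottle_b's own z axis and vertical above 0.8 rad).
It fails at once if one of the other things on the bench is moved more than 30 mm (distance of any of dishes, flask, tape_roll, wash_bottle, reagent from where it was at the start of the episode above 0.03 m).
It also fails if it takes over 72 s, if anything falls off the work surface, if the arm or the gripper's body presses on something with over 40 N, if the wrist force passes 120 N, or if a joint passes its speed limit or range.

## Working session

There is one attempt and no reset: what is moved stays moved. The work goes in short steps, Python scripts to look and compute and a tool call to move; the robot and the scene stay as the last step left them, time stands still between calls to the robot, and variables do not carry over. Pictures are saved under pics/ and viewed, about 8 in all and at most 12, crops included, and the job is handed in when it is done.

Besides the shell and the picture viewer there is one more tool, called as name(argument=value, ...), one argument or row to a line, values as JSON. play_rows: Moves the arm, as the interface text tells. Its arguments: {"type":"object","properties":{"commands":{"type":"array"},"gripper":{"type":"number"}},"required":["commands"]}

```bash
ls; mkdir -p pics; cat > h.py <<'E'
from rig import *
import numpy as np, cv2
def grab(n):
    c=capture(n); return c
def world(c,mask=None):
    d=c["depth"]; H,W=d.shape
    v,u=np.mgrid[0:H,0:W]
    p=cv2.undistortPoints(np.stack([u.ravel(),v.ravel()],1).astype(np.float64)[:,None],c["mtx"],np.array(c["dist_coeffs"]))[:,0]
    P=np.c_[p*d.ravel()[:,None],d.ravel()]
    T=np.array(c["cam_to_world"]); X=P@T[:3,:3].T+T[:3,3]
    X[d.ravel()==0]=np.nan
    return X.reshape(H,W,3)
E
python3 - <<'E'
from h import *
s=read_state(); print({k:np.round(v,3).tolist() for k,v in s.items()})
for n in("top","side"):
    c=grab(n); np.savez(f"{n}0.npz",**c); cv2.imwrite(f"pics/{n}0.png",cv2.resize(c["frame"][...,::-1],(768,576)))
    print(n,np.round(c["cam_to_world"],3).tolist())
E
```

```text
pics
{'time_s': 0.0, 'joint_positions': [-74.227, 30.279, 82.156, 0.002, 67.689, -10.226], 'qvel': [-0.021, 0.098, -0.006, 0.036, 0.051, 0.072], 'tau': [0.002, -44.003, -17.66, 0.063, 0.058, -0.0], 'position': [0.274, -0.561, 0.247], 'tcp_rot': [[0.438, -0.001, 0.899], [-0.899, 0.002, 0.438], [-0.002, -1.0, 0.0]], 'force': [0.577, 0.263, 0.339], 'moment': [0.045, -0.016, -0.006], 'opening': 1.004}
top [[-0.016, -0.986, 0.165, 0.333], [-1.0, 0.017, 0.008, -0.013], [-0.01, -0.165, -0.986, 1.216], [0.0, 0.0, 0.0, 1.0]]
side [[-0.801, -0.354, 0.483, 0.071], [-0.599, 0.467, -0.651, 0.613], [0.005, -0.81, -0.586, 0.59], [0.0, 0.0, 0.0, 1.0]]
```

View pics/top0.png

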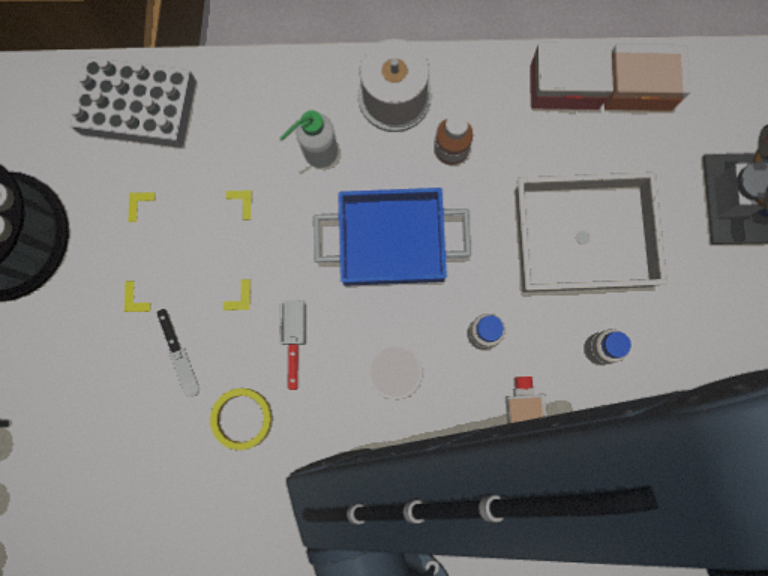

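View pics/side0.png

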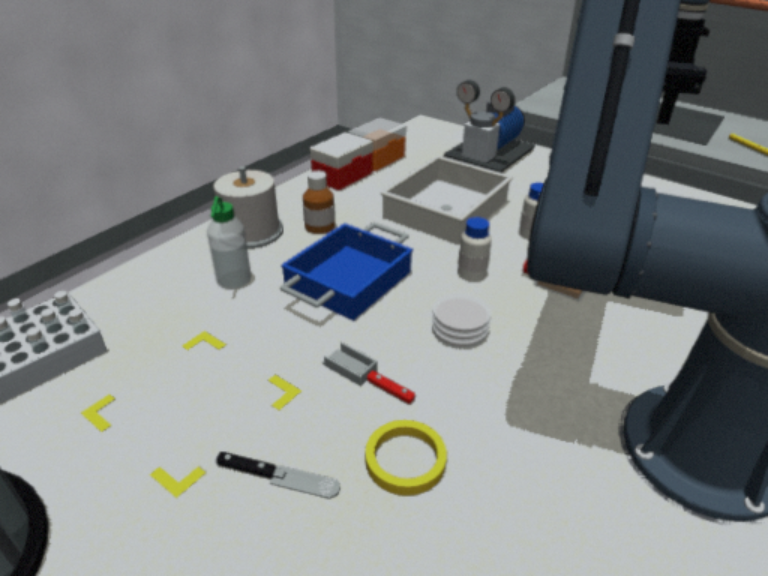

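```bash
cat > m.py <<'E'
from h import *
def regs(c,lo,hi,zr,minn=25):
    X=world(c); hsv=cv2.cvtColor(c["frame"],cv2.COLOR_RGB2HSV)
    m=cv2.inRange(hsv,np.array(lo),np.array(hi))>0
    with np.errstate(invalid="ignore"): m&=(X[...,2]>zr[0])&(X[...,2]<zr[1])
    n,l,st,ce=cv2.connectedComponentsWithStats(m.astype(np.uint8))
    out=[]
    for i in range(1,n):
        if st[i,4]<minn: continue
        P=X[l==i]; r=cv2.minAreaRect((P[:,:2]*1000).astype(np.float32))
        out.append((st[i,4],np.round(ce[i]),np.round(P.mean(0),3),np.round(P[:,2].min(),3),np.round(P[:,2].max(),3),np.round(r[0]),np.round(r[1]),round(r[2],1)))
    return out
if __name__=="__main__":
    import sys
    for n in ("top","side"):
        c=dict(np.load(n+"0.npz"))
        for nm,a in dict(bluehi=((105,120,60),(130,255,255),(.06,.15)),bluerim=((105,120,60),(130,255,255),(.035,.06)),yellow=((22,120,100),(35,255,255),(-.01,.03)),red=((0,170,80),(8,255,255),(-.01,.04)),red2=((172,150,80),(180,255,255),(-.01,.04)),black=((0,0,0),(180,255,50),(.004,.03)),green=((50,120,50),(80,255,255),(.1,.25)),brown=((3,90,40),(20,255,180),(.05,.13)),above=((0,0,0),(180,255,255),(.052,.068))).items():
            for o in regs(c,*a): print(n,nm,*o)
E
python3 m.py; python3 - <<'E'
from h import *
c=dict(np.load("top0.npz")); X=world(c)
for (u,v) in [(350,50),(250,180),(290,180),(60,250)]: print(u,v,np.round(X[v,u],4))
E
```

```text
top bluehi 219 [326. 219.] [ 0.434 -0.158  0.106] 0.091 0.11 [ 434. -157.] [37. 37.] 88.3
top bluehi 220 [411. 229.] [ 0.407 -0.353  0.105] 0.094 0.111 [ 407. -354.] [37. 37.] 0.9
top bluerim 704 [263. 156.] [ 0.597 -0.014  0.049] 0.036 0.059 [598. -10.] [156. 173.] 0.9
top yellow 153 [161. 133.] [0.674 0.251 0.   ] -0.007 0.007 [667. 258.] [42. 52.] 89.3
top yellow 160 [ 91. 135.] [ 0.673  0.435 -0.   ] -0.005 0.006 [667. 427.] [52. 44.] 3.6
top yellow 165 [159. 199.] [0.502 0.252 0.   ] -0.006 0.006 [509. 258.] [52. 42.] 1.0
top yellow 176 [ 89. 200.] [0.501 0.434 0.   ] -0.006 0.007 [508. 429.] [44. 50.] 89.6
top yellow 527 [160. 279.] [0.301 0.243 0.019] -0.0 0.026 [301. 245.] [101.  97.] 89.1
top red 97 [195. 244.] [0.384 0.158 0.013] 0.006 0.022 [384. 159.] [12. 72.] 89.8
top red 60 [350. 255.] [ 0.352 -0.222  0.028] 0.021 0.034 [ 352. -222.] [17. 23.] 0.8
top black 1031 [ 28. 162.] [0.6   0.59  0.017] 0.004 0.03 [616. 605.] [109. 225.] 90.0
top black 53 [506. 145.] [ 0.622 -0.638  0.017] 0.01 0.022 [ 622. -637.] [28. 16.] 68.9
top black 59 [493. 152.] [ 0.605 -0.603  0.018] 0.
[... 5436 characters left out ...]
15.] [0.824 0.399 0.061] 0.053 0.068 [826. 400.] [21. 16.] 60.9
side above 74 [ 53. 216.] [0.79  0.375 0.061] 0.052 0.068 [792. 374.] [22. 16.] 71.6
side above 58 [  4. 221.] [0.862 0.451 0.06 ] 0.053 0.067 [862. 452.] [18.  8.] 85.1
side above 77 [ 26. 228.] [0.799 0.432 0.061] 0.052 0.068 [801. 432.] [21. 14.] 80.3
side above 48 [443. 270.] [0.066 0.021 0.06 ] 0.053 0.068 [68. 15.] [ 4. 39.] 14.9
side above 584 [475. 301.] [0.001 0.062 0.06 ] 0.052 0.068 [ 1. 61.] [126.  22.] 0.3
side above 204 [  6. 347.] [0.558 0.592 0.06 ] 0.052 0.068 [567. 588.] [ 9. 77.] 54.8
350 50 [ 0.8959 -0.2535  0.0011]
250 180 [0.5454 0.0195 0.005 ]
290 180 [ 0.5439 -0.0828  0.0032]
60 250 [0.3749 0.4998 0.0053]
```

play_rows(
  commands=[
    [[0.134,0.209,-0.058],[0,0,1.117]],
    [[0.134,0.209,-0.058],[0,0,1.117]],
    [[0.134,0.209,-0.058],[0,0,1.117]],
    [[0.134,0.209,-0.058],[0,0,1.117]],
    [[0.134,0.209,-0.058],[0,0,1.117]],
    [[0.134,0.209,-0.058],[0,0,1.117]],
    [[0.134,0.209,-0.058],[0,0,1.117]],
    [[0.134,0.209,-0.058],[0,0,1.117]],
  ],
  gripper=0.087,
)

```text
time_s: 1.1
position: [0.4079, -0.3528, 0.1894]
tcp_rot: [[1.0, -0.0, 0.003], [-0.003, 0.0, 1.0], [-0.0, -1.0, 0.0]]
force: [-0.8, 0.1, 0.3]
opening: 1.0
```

play_rows(
  commands=[
    [[0,0,-0.05],[0,0,0]],
    [[0,0,-0.09],[0,0,0]],
    [[0,0,-0.116],[0,0,0]],
    [[0,0,-0.116],[0,0,0]],
  ],
)

```text
time_s: 1.6
position: [0.4069, -0.3519, 0.0718]
tcp_rot: [[1.0, -0.003, 0.002], [-0.002, 0.004, 1.0], [-0.003, -1.0, 0.004]]
force: [0.5, -0.5, 0.1]
opening: 1.001
```

play_rows(
  commands=[
    [[0,0,0],[0,0,0]],
    [[0,0,0],[0,0,0]],
    [[0,0,0],[0,0,0]],
    [[0,0,0],[0,0,0]],
    [[0,0,0],[0,0,0]],
  ],
  gripper=0.045,
)

```text
time_s: 2.22
position: [0.408, -0.3528, 0.0741]
tcp_rot: [[1.0, 0.0, -0.0], [0.0, -0.001, 1.0], [0.0, -1.0, -0.001]]
force: [-1.6, 0.3, 4.6]
opening: 0.61
```

play_rows(
  commands=[
    [[0,0,0.04],[0,0,0]],
    [[0,0,0.1],[0,0,0]],
    [[0.025,0.04,0.1],[0,0,0]],
    [[0.055,0.09,0.1],[0,0,0]],
    [[0.085,0.14,0.1],[0,0,0]],
    [[0.115,0.19,0.1],[0,0,0]],
    [[0.145,0.24,0.1],[0,0,0]],
    [[0.175,0.285,0.1],[0,0,0]],
    [[0.19,0.308,0.1],[0,0,0]],
    [[0.19,0.308,0.1],[0,0,0]],
  ],
)

```text
time_s: 3.48
position: [0.5984, -0.0425, 0.1729]
tcp_rot: [[1.0, -0.001, -0.004], [0.004, 0.0, 1.0], [-0.001, -1.0, 0.0]]
force: [0.3, -0.6, -1.8]
opening: 0.618
```

play_rows(
  commands=[
    [[0,0,-0.04],[0,0,0]],
    [[0,0,-0.075],[0,0,0]],
    [[0,0,-0.09],[0,0,0]],
    [[0,0,-0.095],[0,0,0]],
    [[0,0,-0.095],[0,0,0]],
  ],
)

```text
time_s: 4.1
position: [0.5985, -0.0453, 0.0794]
tcp_rot: [[1.0, 0.001, 0.001], [-0.001, -0.0, 1.0], [0.001, -1.0, -0.0]]
force: [-1.0, -0.1, -1.4]
opening: 0.614
```

play_rows(
  commands=[
    [[0,0,-0.001],[0,0,0]],
    [[0,0,-0.001],[0,0,0]],
  ],
)

```text
time_s: 4.35
position: [0.5985, -0.0449, 0.0782]
tcp_rot: [[1.0, 0.001, 0.0], [-0.0, -0.0, 1.0], [0.001, -1.0, -0.0]]
force: [-0.7, -0.2, -1.5]
opening: 0.611
```

play_rows(
  commands=[
    [[0,0,0],[0,0,0]],
    [[0,0,0],[0,0,0]],
    [[0,0,0],[0,0,0]],
    [[0,0,0.03],[0,0,0]],
    [[0,0,0.08],[0,0,0]],
    [[0,0,0.12],[0,0,0]],
  ],
  gripper=0.078,
)

```text
time_s: 5.1
position: [0.5983, -0.0448, 0.1992]
tcp_rot: [[1.0, 0.001, 0.0], [-0.0, -0.0, 1.0], [0.001, -1.0, -0.0]]
force: [-0.7, -0.3, -0.2]
opening: 0.896
```

play_rows(
  commands=[
    [[-0.05,-0.034,0],[0,0,0]],
    [[-0.1,-0.069,0],[0,0,0]],
    [[-0.145,-0.1,0],[0,0,0]],
    [[-0.163,-0.112,0],[0,0,0]],
    [[-0.163,-0.112,0],[0,0,0]],
    [[-0.163,-0.112,-0.05],[0,0,0]],
    [[-0.163,-0.112,-0.09],[0,0,0]],
    [[-0.163,-0.112,-0.115],[0,0,0]],
    [[-0.163,-0.112,-0.124],[0,0,0]],
    [[-0.163,-0.112,-0.124],[0,0,0]],
  ],
  gripper=0.087,
)

```text
time_s: 6.35
position: [0.4357, -0.1565, 0.0733]
tcp_rot: [[1.0, -0.0, -0.001], [0.001, 0.0, 1.0], [-0.0, -1.0, 0.0]]
force: [0.3, -0.5, 0.0]
opening: 0.996
```

play_rows(
  commands=[
    [[0,0,0],[0,0,0]],
    [[0,0,0],[0,0,0]],
    [[0,0,0],[0,0,0]],
    [[0,0,0],[0,0,0]],
    [[0,0,0],[0,0,0]],
  ],
  gripper=0.045,
)

```text
time_s: 6.98
position: [0.4353, -0.1569, 0.0739]
tcp_rot: [[1.0, 0.001, 0.0], [-0.0, -0.0, 1.0], [0.001, -1.0, -0.0]]
force: [0.5, 0.9, 4.2]
opening: 0.612
```

play_rows(
  commands=[
    [[0,0,0.045],[0,0,0]],
    [[0,0,0.1],[0,0,0]],
    [[0.01,0.01,0.13],[0,0,0]],
    [[0.04,0.045,0.13],[0,0,0]],
    [[0.075,0.085,0.13],[0,0,0]],
    [[0.11,0.123,0.13],[0,0,0]],
    [[0.145,0.162,0.13],[0,0,0]],
    [[0.163,0.182,0.13],[0,0,0]],
    [[0.163,0.182,0.13],[0,0,0]],
  ],
)

```text
time_s: 8.1
position: [0.5984, 0.0269, 0.2028]
tcp_rot: [[1.0, -0.001, -0.003], [0.003, 0.0, 1.0], [-0.001, -1.0, 0.0]]
force: [-0.7, -0.9, -3.3]
opening: 0.611
```

play_rows(
  commands=[
    [[0,0,-0.04],[0,0,0]],
    [[0,0,-0.08],[0,0,0]],
    [[0,0,-0.11],[0,0,0]],
    [[0,0,-0.122],[0,0,0]],
    [[0,0,-0.126],[0,0,0]],
    [[0,0,-0.126],[0,0,0]],
  ],
)

```text
time_s: 8.85
position: [0.5984, 0.0248, 0.0786]
tcp_rot: [[1.0, 0.002, 0.0], [-0.0, -0.0, 1.0], [0.002, -1.0, -0.0]]
force: [-0.3, -0.3, -2.0]
opening: 0.615
```

play_rows(
  commands=[
    [[0,0,0],[0,0,0]],
    [[0,0,0],[0,0,0]],
    [[0,0,0],[0,0,0]],
    [[0,0,0.03],[0,0,0]],
    [[0,0,0.08],[0,0,0]],
    [[0,0,0.12],[0,0,0]],
  ],
  gripper=0.078,
)

```text
time_s: 9.6
position: [0.5983, 0.0253, 0.1993]
tcp_rot: [[1.0, 0.001, -0.0], [0.0, -0.0, 1.0], [0.001, -1.0, -0.0]]
force: [0.7, 0.1, -0.9]
opening: 0.895
```

```bash
cat > t.py <<'E'
from h import *
import sys
def seg(X,x0,x1,y0,y1,z0=.007,z1=.04):
    with np.errstate(invalid="ignore"): m=(X[...,0]>x0)&(X[...,0]<x1)&(X[...,1]>y0)&(X[...,1]<y1)&(X[...,2]>z0)&(X[...,2]<z1)
    P=X[m]; r=cv2.minAreaRect((P[:,:2]*1000).astype(np.float32)); return len(P),np.round(P.mean(0),3),[np.round(q,1) for q in r], np.round(P.min(0),3),np.round(P.max(0),3)
E
python3 - <<'E'
from t import *
for n in ("top","side"):
    c=dict(np.load(n+"0.npz")); X=world(c)
    print(n,"scoop",seg(X,.33,.53,.11,.21)); print(" spat",seg(X,.30,.52,.31,.42,.0075))
    print(" spatlow",seg(X,.30,.51,.31,.42,.0035))
    c=grab(n); cv2.imwrite(f"pics/{n}1.png",cv2.resize(c["frame"][...,::-1],(640,480)))
E
```

```text
top scoop (310, array([0.41 , 0.16 , 0.014]), [array([407.5, 160. ]), array([ 68.7, 168.8]), np.float64(78.4)], array([0.331, 0.136, 0.007]), array([0.49 , 0.21 , 0.024]))
 spat (213, array([0.442, 0.366, 0.012]), [array([411.4, 351. ]), array([157.2,  23.2]), np.float64(21.4)], array([0.338, 0.321, 0.008]), array([0.484, 0.388, 0.018]))
 spatlow (478, array([0.413, 0.359, 0.008]), [array([405.4, 365.3]), array([108.5, 208. ]), np.float64(89.6)], array([0.301, 0.311, 0.004]), array([0.509, 0.42 , 0.018]))
side scoop (587, array([0.421, 0.161, 0.014]), [array([410.2, 167.5]), array([ 52.8, 172.7]), np.float64(78.8)], array([0.33 , 0.137, 0.007]), array([0.493, 0.209, 0.022]))
 spat (392, array([0.445, 0.369, 0.013]), [array([443.9, 367.3]), array([87.2, 17.2]), np.float64(21.9)], array([0.403, 0.347, 0.008]), array([0.485, 0.39 , 0.017]))
 spatlow (854, array([0.412, 0.356, 0.008]), [array([409.5, 360.2]), array([154.3,  51.5]), np.float64(30.6)], array([0.34 , 0.313, 0.004]), array([0.485, 0.416, 0.017]))
```

View pics/side1.png

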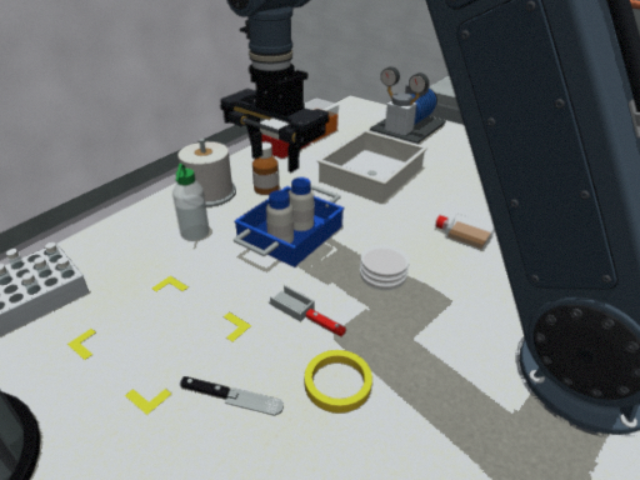

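play_rows(
  commands=[
    [[-0.05,0.035,0],[0,0,1.571]],
    [[-0.1,0.07,0],[0,0,1.571]],
    [[-0.15,0.105,-0.02],[0,0,1.571]],
    [[-0.19,0.135,-0.05],[0,0,1.571]],
    [[-0.19,0.135,-0.09],[0,0,1.571]],
    [[-0.19,0.135,-0.09],[0,0,1.571]],
    [[-0.19,0.135,-0.09],[0,0,1.571]],
    [[-0.19,0.135,-0.09],[0,0,1.571]],
    [[-0.19,0.135,-0.09],[0,0,1.571]],
    [[-0.19,0.135,-0.09],[0,0,1.571]],
  ],
  gripper=0.05,
)

```text
time_s: 10.95
position: [0.4077, 0.1603, 0.1072]
tcp_rot: [[0.001, -0.001, -1.0], [1.0, -0.0, 0.001], [-0.0, -1.0, 0.001]]
force: [0.1, 0.1, 0.3]
opening: 0.573
```

play_rows(
  commands=[
    [[0,0,-0.04],[0,0,0]],
    [[0,0,-0.068],[0,0,0]],
    [[0,0,-0.079],[0,0,0]],
    [[0,0,-0.08],[0,0,0]],
    [[0,0,-0.08],[0,0,0]],
  ],
)

```text
time_s: 11.58
position: [0.4084, 0.1604, 0.0281]
tcp_rot: [[-0.0, 0.001, -1.0], [1.0, 0.0, -0.0], [0.0, -1.0, -0.001]]
force: [0.2, -0.8, -0.1]
opening: 0.574
```

play_rows(
  commands=[
    [[0,0,0],[0,0,0]],
    [[0,0,0],[0,0,0]],
    [[0,0,0],[0,0,0]],
    [[0,0,0],[0,0,0]],
    [[0,0,0],[0,0,0]],
  ],
  gripper=0.005,
)

```text
time_s: 12.2
position: [0.408, 0.1603, 0.0277]
tcp_rot: [[-0.0, 0.0, -1.0], [1.0, -0.0, -0.0], [-0.0, -1.0, -0.0]]
force: [0.4, -0.9, 2.4]
opening: 0.179
```

play_rows(
  commands=[
    [[0,0,0.04],[0,0,0]],
    [[0,0,0.1],[0,0,0]],
    [[0,-0.02,0.15],[0,0,-0.16]],
    [[0.025,-0.07,0.16],[0,0,-0.34]],
    [[0.04,-0.125,0.16],[0,0,-0.52]],
    [[0.06,-0.18,0.16],[0,0,-0.7]],
    [[0.075,-0.235,0.16],[0,0,-0.88]],
    [[0.09,-0.29,0.16],[0,0,-1.06]],
    [[0.11,-0.345,0.16],[0,0,-1.24]],
    [[0.125,-0.4,0.16],[0,0,-1.42]],
  ],
)

```text
time_s: 13.45
position: [0.5331, -0.2414, 0.187]
tcp_rot: [[0.99, -0.001, -0.144], [0.144, 0.001, 0.99], [-0.0, -1.0, 0.001]]
force: [1.0, 0.4, -0.8]
opening: 0.181
```

play_rows(
  commands=[
    [[0.017,-0.063,0],[0,0,-0.151]],
    [[0.022,-0.083,0],[0,0,-0.151]],
    [[0.022,-0.083,-0.02],[0,0,-0.151]],
    [[0.022,-0.083,-0.06],[0,0,-0.151]],
    [[0.022,-0.083,-0.1],[0,0,-0.151]],
    [[0.022,-0.083,-0.13],[0,0,-0.151]],
    [[0.022,-0.083,-0.15],[0,0,-0.151]],
    [[0.022,-0.083,-0.155],[0,0,-0.151]],
    [[0.022,-0.083,-0.155],[0,0,-0.151]],
  ],
)

```text
time_s: 14.58
position: [0.5553, -0.3228, 0.0331]
tcp_rot: [[1.0, 0.001, -0.0], [0.0, -0.0, 1.0], [0.001, -1.0, -0.0]]
force: [-0.4, -0.5, 0.1]
opening: 0.183
```

Release, rise, then head to the spatula.

play_rows(
  commands=[
    [[0,0,0],[0,0,0]],
    [[0,0,0],[0,0,0]],
    [[0,0,0],[0,0,0]],
    [[0,0,0.03],[0,0,0]],
    [[0,0,0.08],[0,0,0]],
    [[0,0,0.14],[0,0,0]],
  ],
  gripper=0.035,
)

```text
time_s: 15.32
position: [0.5543, -0.3222, 0.173]
tcp_rot: [[1.0, -0.002, 0.0], [-0.0, 0.002, 1.0], [-0.002, -1.0, 0.002]]
force: [0.6, -1.8, -0.1]
opening: 0.405
```

play_rows(
  commands=[
    [[-0.01,0.055,0.02],[0,0,-0.1]],
    [[-0.02,0.115,0.03],[0,0,-0.2]],
    [[-0.032,0.175,0.03],[0,0,-0.3]],
    [[-0.043,0.235,0.03],[0,0,-0.4]],
    [[-0.055,0.295,0.03],[0,0,-0.5]],
    [[-0.066,0.355,0.03],[0,0,-0.6]],
    [[-0.077,0.415,0.03],[0,0,-0.7]],
    [[-0.088,0.475,0.03],[0,0,-0.8]],
    [[-0.1,0.535,0.03],[0,0,-0.95]],
    [[-0.11,0.595,0.0],[0,0,-1.1]],
  ],
)

```text
time_s: 16.58
position: [0.4471, 0.27, 0.1769]
tcp_rot: [[0.45, 0.007, 0.893], [-0.893, 0.002, 0.45], [0.001, -1.0, 0.007]]
force: [1.0, 0.2, -0.6]
opening: 0.402
```

play_rows(
  commands=[
    [[-0.01,0.06,-0.02],[0,0,-0.087]],
    [[-0.018,0.089,-0.06],[0,0,-0.087]],
    [[-0.018,0.089,-0.1],[0,0,-0.087]],
    [[-0.018,0.089,-0.1],[0,0,-0.087]],
  ],
)

```text
time_s: 17.08
position: [0.4255, 0.3556, 0.0726]
tcp_rot: [[0.375, -0.006, 0.927], [-0.927, -0.003, 0.375], [0.001, -1.0, -0.007]]
force: [-0.7, 0.6, -0.3]
opening: 0.401
```

```bash
python3 - <<'E'
from h import *
s=read_state();print(np.round(s["position"],4),s["time_s"],np.round(s["joint_positions"],1))
for n in("top","side"):
    c=grab(n); f=c["frame"][...,::-1]
    np.savez(n+"2.npz",**c)
    cv2.imwrite(f"pics/{n}2.png",cv2.resize(f,(768,576)) if n=="top" else cv2.resize(f[180:360,40:280],(720,540)))
E
```

```text
[0.4255 0.3556 0.0726] 17.075 [28.3 39.9 99.5 -0.  40.9 96.3]
```

View pics/top2.png

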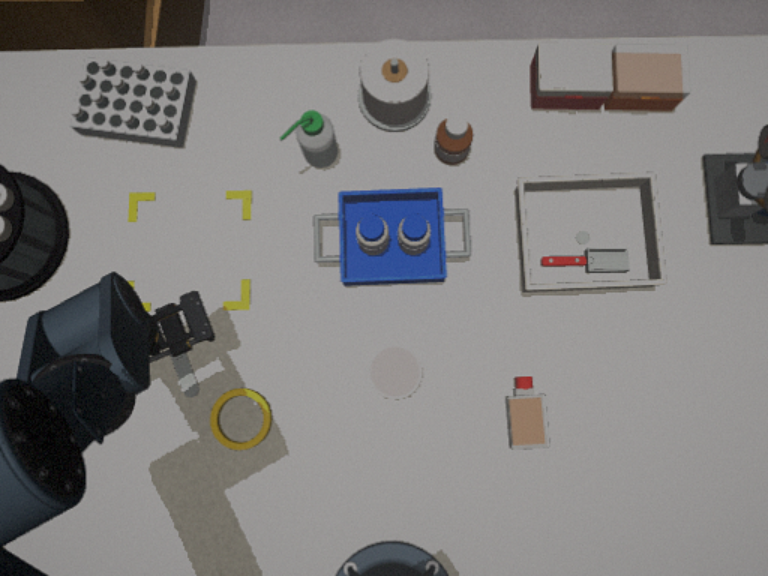

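View pics/side2.png

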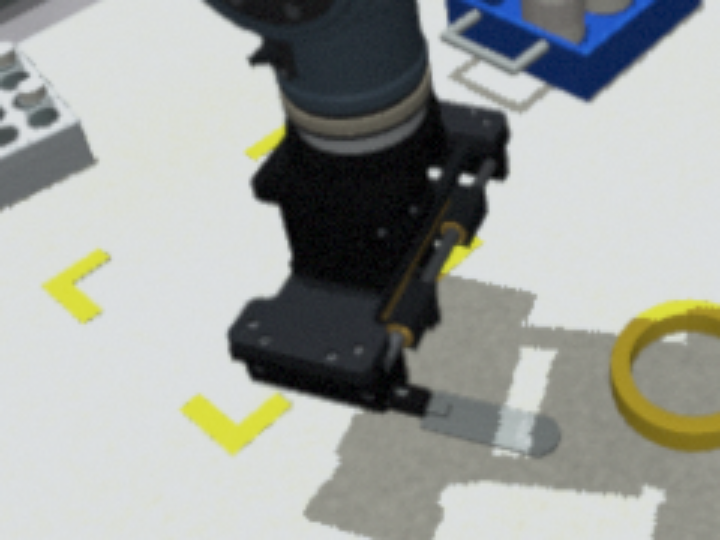

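play_rows(
  commands=[
    [[0,0,0],[0,0,0]],
    [[0,0,-0.03],[0,0,0]],
    [[0,0,-0.044],[0,0,0]],
    [[0,0,-0.045],[0,0,0]],
    [[0,0,-0.045],[0,0,0]],
  ],
)

```text
time_s: 17.8
position: [0.4284, 0.3565, 0.0308]
tcp_rot: [[0.374, 0.001, 0.927], [-0.927, 0.001, 0.374], [-0.0, -1.0, 0.001]]
force: [0.1, 1.2, -0.8]
opening: 0.406
```

play_rows(
  commands=[
    [[0,0,0],[0,0,0]],
    [[0,0,0],[0,0,0]],
    [[0,0,0],[0,0,0]],
    [[0,0,0],[0,0,0]],
    [[0,0,0],[0,0,0]],
  ],
  gripper=0.005,
)

```text
time_s: 18.42
position: [0.4281, 0.3567, 0.0305]
tcp_rot: [[0.374, 0.001, 0.927], [-0.927, 0.001, 0.374], [-0.0, -1.0, 0.001]]
force: [-0.8, 1.3, 5.3]
opening: 0.179
```

play_rows(
  commands=[
    [[0,0,0.04],[0,0,0]],
    [[0,0,0.1],[0,0,0]],
    [[0,-0.02,0.15],[0,0,0.05]],
    [[0.02,-0.07,0.16],[0,0,0.15]],
    [[0.037,-0.125,0.16],[0,0,0.25]],
    [[0.055,-0.18,0.16],[0,0,0.35]],
    [[0.072,-0.235,0.16],[0,0,0.45]],
    [[0.09,-0.29,0.16],[0,0,0.55]],
    [[0.107,-0.345,0.16],[0,0,0.65]],
    [[0.125,-0.4,0.16],[0,0,0.75]],
  ],
)

```text
time_s: 19.68
position: [0.5525, -0.0456, 0.1894]
tcp_rot: [[0.907, -0.002, 0.42], [-0.42, 0.0, 0.907], [-0.002, -1.0, -0.001]]
force: [0.7, 0.9, -0.5]
opening: 0.18
```

play_rows(
  commands=[
    [[0.017,-0.055,0],[0,0,0.1]],
    [[0.035,-0.11,0],[0,0,0.2]],
    [[0.052,-0.165,0],[0,0,0.3]],
    [[0.07,-0.22,0],[0,0,0.4]],
    [[0.087,-0.27,0],[0,0,0.437]],
    [[0.087,-0.28,0],[0,0,0.437]],
    [[0.087,-0.28,0],[0,0,0.437]],
    [[0.087,-0.28,0],[0,0,0.437]],
  ],
)

```text
time_s: 20.68
position: [0.6391, -0.3217, 0.1894]
tcp_rot: [[1.0, -0.002, -0.001], [0.001, 0.002, 1.0], [-0.002, -1.0, 0.002]]
force: [-0.6, 0.4, -0.7]
opening: 0.178
```

Descend by 0.154 and release.

play_rows(
  commands=[
    [[0,0,-0.05],[0,0,0]],
    [[0,0,-0.1],[0,0,0]],
    [[0,0,-0.135],[0,0,0]],
    [[0,0,-0.15],[0,0,0]],
    [[0,0,-0.154],[0,0,0]],
    [[0,0,-0.154],[0,0,0]],
  ],
)

```text
time_s: 21.42
position: [0.6408, -0.3239, 0.0375]
tcp_rot: [[1.0, 0.002, -0.001], [0.001, -0.001, 1.0], [0.002, -1.0, -0.001]]
force: [0.3, 0.3, -1.1]
opening: 0.18
```

play_rows(
  commands=[
    [[0,0,0],[0,0,0]],
    [[0,0,0],[0,0,0]],
    [[0,0,0],[0,0,0]],
    [[0,0,0.03],[0,0,0]],
    [[0,0,0.08],[0,0,0]],
    [[0,0,0.14],[0,0,0]],
    [[0,0,0.14],[0,0,0]],
  ],
  gripper=0.035,
)

```text
time_s: 22.3
position: [0.6433, -0.3261, 0.1834]
tcp_rot: [[1.0, 0.011, 0.0], [0.0, -0.008, 1.0], [0.011, -1.0, -0.008]]
force: [0.4, -0.4, 0.2]
opening: 0.402
```

```bash
python3 - <<'E'
from m import *
from t import seg
for n in("top","side"):
    c=grab(n); np.savez(n+"3.npz",**c); X=world(c)
    print(n,regs(c,(105,120,60),(130,255,255),(.035,.058)))
    print(regs(c,(105,120,60),(130,255,255),(.09,.13)))
    for y in ((.09,.135),(-.15,-.11)): print("handle",seg(X,.53,.68,*y,.03,.055))
    if n=="top": cv2.imwrite("pics/top3.png",cv2.resize(c["frame"][...,::-1],(768,576)))
E
```

```text
top [(np.int32(205), array([233., 145.]), array([0.626, 0.06 , 0.049]), np.float64(0.041), np.float64(0.056), array([615.,  67.]), array([ 67., 160.]), 63.7)]
[(np.int32(35), array([242., 147.]), array([0.605, 0.035, 0.109]), np.float64(0.105), np.float64(0.113), array([604.,  37.]), array([ 8., 29.]), 63.4)]
handle (198, array([0.594, 0.11 , 0.045]), [array([595.1, 105.3]), array([81.1, 30.5]), np.float64(0.0)], array([0.555, 0.09 , 0.038]), array([0.636, 0.12 , 0.053]))t.py:5: RuntimeWarning: Mean of empty slice.
  P=X[m]; r=cv2.minAreaRect((P[:,:2]*1000).astype(np.float32)); return len(P),np.round(P.mean(0),3),[np.round(q,1) for q in r], np.round(P.min(0),3),np.round(P.max(0),3)
  ret = um.true_divide(
Traceback (most recent call last):
  File "t.py", line 5, in seg
    P=X[m]; r=cv2.minAreaRect((P[:,:2]*1000).astype(np.float32)); return len(P),np.round(P.mean(0),3),[np.round(q,1) for q in r], np.round(P.min(0),3),np.round(P.max(0),3)
                                                                                                                                           ~~~~~^^^
ValueError: zero-size array to reduction operation minimum which has no identity
```

```bash
python3 - <<'E'
from h import *
for n in("top","side"):
    c=dict(np.load(n+"2.npz")); X=world(c)
    with np.errstate(invalid="ignore"): m=(X[...,0]>.66)&(X[...,0]<.8)&(X[...,1]>.06)&(X[...,1]<.22)&(X[...,2]>.09)&(X[...,2]<.2)
    P=X[m]; 
    for z in (.09,.12,.14,.16): 
        Q=P[(P[:,2]>=z)&(P[:,2]<z+.02)]
        if len(Q): i=Q[:,0].argmin(); print(n,z,len(Q),"minx pt",np.round(Q[i],3),"p5",np.round(np.percentile(Q[:,0],5),3),"maxy",np.round(Q[:,1].max(),3))
    # tray handles, rim
    with np.errstate(invalid="ignore"): m=(abs(X[...,0]-.597)<.06)&(X[...,1]>.08)&(X[...,1]<.14)&(X[...,2]>.03)&(X[...,2]<.055)
    Q=X[m]; b=Q[Q[:,1]>.105]; print("handle x",np.percentile(Q[:,0],[1,50,99]).round(3),"bar y",np.percentile(b[:,1],[2,50,98]).round(3))
E
```

```text
top 0.09 129 minx pt [0.729 0.114 0.104] p5 0.73 maxy 0.143
top 0.12 95 minx pt [0.737 0.116 0.123] p5 0.74 maxy 0.136
top 0.14 163 minx pt [0.727 0.156 0.159] p5 0.744 maxy 0.161
top 0.16 66 minx pt [0.726 0.158 0.162] p5 0.728 maxy 0.16
handle x [0.555 0.593 0.635] bar y [0.107 0.115 0.12 ]
handle x [0.556 0.59  0.636] bar y [0.106 0.116 0.12 ]
```

play_rows(
  commands=[
    [[0,0.05,0.02],[0,0,0]],
    [[-0.01,0.1,0.02],[0,0,0]],
    [[-0.015,0.16,0.02],[0,0,0]],
    [[-0.022,0.22,0.02],[0,0,0]],
    [[-0.03,0.28,0.02],[0,0,0]],
    [[-0.035,0.34,0.02],[0,0,0]],
    [[-0.043,0.395,0.02],[0,0,0]],
    [[-0.043,0.416,0.02],[0,0,0]],
    [[-0.043,0.416,0.02],[0,0,0]],
    [[-0.043,0.416,0.02],[0,0,0]],
  ],
  gripper=0.012,
)

```text
time_s: 23.6
position: [0.5972, 0.0907, 0.1955]
tcp_rot: [[1.0, -0.001, 0.001], [-0.001, -0.001, 1.0], [-0.001, -1.0, -0.001]]
force: [0.3, 0.8, -0.5]
opening: 0.137
```

play_rows(
  commands=[
    [[0,0.002,-0.05],[0,0,0]],
    [[0,0.002,-0.09],[0,0,0]],
    [[0,0.002,-0.12],[0,0,0]],
    [[0,0.002,-0.138],[0,0,0]],
    [[0,0.002,-0.144],[0,0,0]],
    [[0,0.002,-0.144],[0,0,0]],
  ],
)

```text
time_s: 24.35
position: [0.5974, 0.0937, 0.0524]
tcp_rot: [[1.0, 0.001, 0.001], [-0.001, -0.0, 1.0], [0.001, -1.0, -0.0]]
force: [0.1, 0.1, -0.1]
opening: 0.141
```

```bash
python3 - <<'E'
from h import *
c=grab("side"); cv2.imwrite("pics/side4.png",cv2.resize(c["frame"][...,::-1][90:270,110:350],(720,540)))
E
```

```text
(no output)
```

View pics/side4.png

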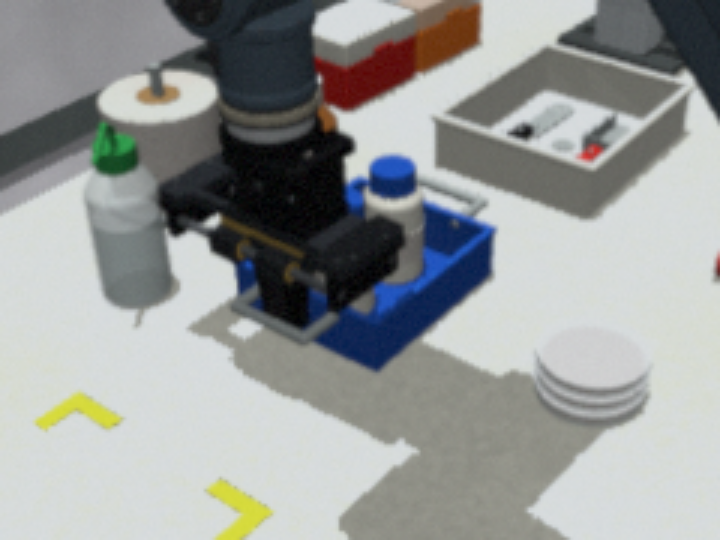

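play_rows(
  commands=[
    [[0,0.006,0],[0,0,0]],
    [[0,0.012,0],[0,0,0]],
    [[0,0.02,0],[0,0,0]],
    [[0,0.032,0],[0,0,0]],
    [[0,0.046,0],[0,0,0]],
    [[0,0.062,0],[0,0,0]],
    [[0,0.078,0],[0,0,0]],
    [[0,0.092,0],[0,0,0]],
    [[0,0.102,0],[0,0,0]],
    [[0,0.106,0],[0,0,0]],
  ],
)

```text
time_s: 25.65
position: [0.5972, 0.2, 0.0531]
tcp_rot: [[1.0, 0.001, -0.002], [0.002, -0.002, 1.0], [0.001, -1.0, -0.002]]
force: [0.6, -6.4, 3.5]
opening: 0.137
```

```bash
cat > q.py <<'E'
from m import *
s=read_state();print("tcp",np.round(s["position"],4),np.round(s["force"],1),s["time_s"])
for n in("top","side"):
    c=grab(n); X=world(c); hsv=cv2.cvtColor(c["frame"],cv2.COLOR_RGB2HSV)
    with np.errstate(invalid="ignore"):
        m=(cv2.inRange(hsv,(105,120,40),(130,255,255))>0)&(X[...,2]>.04)&(X[...,2]<.056)&(X[...,1]>-.2)&(X[...,0]<.8)&(X[...,0]>.4)
    P=X[m]; print(n,"rim",len(P),[np.round(v,1) for v in cv2.minAreaRect((P[:,:2]*1000).astype(np.float32))],np.percentile(P[:,:2],[0.5,99.5],axis=0).round(3).tolist())
    for o in regs(c,(105,120,60),(130,255,255),(.09,.13)): 
        if o[2][1]>-.3: print("  cap",o[2],o[4],o[5],o[6])
    cv2.imwrite(f"pics/q_{n}_{s['time_s']:.1f}.png",cv2.resize(c["frame"][...,::-1],(768,576)))
E
python3 q.py
```

```text
tcp [0.5972 0.2    0.0531] [ 0.6 -6.4  3.5] 25.65
top rim 629 [array([594.5,  91.9]), array([173.7, 155.7]), np.float64(89.4)] [[0.518, 0.006], [0.672, 0.178]]
  cap [0.594 0.123 0.108] 0.114 [594. 124.] [39. 38.]
  cap [0.592 0.056 0.108] 0.114 [593.  55.] [39. 37.]
side rim 451 [array([594.2,  93.4]), array([152.7, 173.8]), np.float64(1.5)] [[0.519, 0.006], [0.671, 0.179]]
  cap [0.591 0.062 0.106] 0.113 [594.  58.] [37. 35.]
  cap [0.589 0.122 0.108] 0.113 [592. 120.] [26. 37.]
```

play_rows(
  commands=[
    [[0,0.006,0],[0,0,0]],
    [[0,0.016,0],[0,0,0]],
    [[0,0.03,0],[0,0,0]],
    [[-0.001,0.046,0],[0,0,0]],
    [[-0.001,0.062,0],[0,0,0]],
    [[-0.002,0.078,0],[0,0,0]],
    [[-0.002,0.094,0],[0,0,0]],
    [[-0.003,0.11,0],[0,0,0]],
    [[-0.003,0.126,0],[0,0,0]],
    [[-0.003,0.14,0],[0,0,0]],
  ],
)

```text
time_s: 27.0
position: [0.5938, 0.3392, 0.053]
tcp_rot: [[1.0, -0.0, -0.001], [0.001, -0.003, 1.0], [-0.0, -1.0, -0.003]]
force: [0.2, -8.3, 4.0]
opening: 0.136
```

play_rows(
  commands=[
    [[0,0.016,0],[0,0,0]],
    [[-0.001,0.032,0],[0,0,0]],
    [[-0.001,0.048,0],[0,0,0]],
    [[-0.001,0.064,0],[0,0,0]],
    [[-0.002,0.078,0],[0,0,0]],
    [[-0.002,0.09,0],[0,0,0]],
    [[-0.002,0.1,0],[0,0,0]],
    [[-0.002,0.107,0],[0,0,0]],
    [[-0.002,0.11,0],[0,0,0]],
    [[-0.002,0.11,0],[0,0,0]],
  ],
)

```text
time_s: 28.25
position: [0.5916, 0.4489, 0.053]
tcp_rot: [[1.0, -0.001, -0.001], [0.001, -0.003, 1.0], [-0.001, -1.0, -0.003]]
force: [1.1, -6.5, 4.9]
opening: 0.136
```

```bash
python3 q.py
```

```text
tcp [0.5916 0.4489 0.053 ] [ 1.1 -6.5  4.9] 28.25
top rim 752 [array([588.8, 342.6]), array([154.4, 177.6]), np.float64(0.3)] [[0.512, 0.254], [0.666, 0.428]]
  cap [0.59  0.372 0.109] 0.116 [590. 373.] [38. 39.]
  cap [0.587 0.303 0.109] 0.114 [588. 303.] [39. 37.]
side rim 831 [array([590.8, 342.5]), array([157.2, 179.3]), np.float64(0.4)] [[0.513, 0.253], [0.668, 0.427]]
  cap [0.584 0.308 0.106] 0.113 [589. 305.] [38. 37.]
  cap [0.586 0.375 0.106] 0.112 [591. 373.] [38. 39.]
```

play_rows(
  commands=[
    [[0,-0.004,0],[0,0,0]],
    [[0,-0.007,0],[0,0,0]],
    [[0,-0.007,0],[0,0,0]],
    [[0,-0.007,0.02],[0,0,0]],
    [[0,-0.007,0.06],[0,0,0]],
    [[0,-0.007,0.12],[0,0,0]],
    [[-0.03,-0.05,0.16],[0,0,0]],
    [[-0.06,-0.1,0.16],[0,0,0]],
    [[-0.1,-0.15,0.16],[0,0,0]],
    [[-0.13,-0.2,0.16],[0,0,0]],
  ],
)

```text
time_s: 29.6
position: [0.4607, 0.2494, 0.2138]
tcp_rot: [[1.0, 0.003, -0.001], [0.001, 0.001, 1.0], [0.003, -1.0, 0.001]]
force: [0.5, -1.3, -0.2]
opening: 0.138
```

play_rows(
  commands=[
    [[-0.01,-0.06,0],[0,0,0]],
    [[-0.02,-0.12,0],[0,0,0]],
    [[-0.03,-0.18,0],[0,0,0]],
    [[-0.03,-0.24,0],[0,0,0]],
    [[-0.03,-0.28,0],[0,0,0]],
    [[-0.03,-0.28,0],[0,0,0]],
    [[-0.03,-0.28,0],[0,0,0]],
    [[-0.03,-0.28,0],[0,0,0]],
  ],
)

```text
time_s: 30.6
position: [0.4317, -0.0285, 0.2123]
tcp_rot: [[1.0, 0.0, -0.002], [0.002, 0.0, 1.0], [0.0, -1.0, 0.0]]
force: [-0.2, 0.1, 0.3]
opening: 0.139
```

```bash
python3 q.py; cp pics/q_top_*.png /tmp; ls -t pics | head -2; python3 - <<'E'
from m import *
from t import seg
c=grab("top"); X=world(c); cv2.imwrite("pics/fin.png",cv2.resize(c["frame"][...,::-1],(768,576)))
print(seg(X,.52,.675,-.435,-.24,.012,.04))
s=read_state(); print(np.abs(s["qvel"]).max())
E
```

```text
tcp [ 0.4317 -0.0285  0.2123] [-0.2  0.1  0.3] 30.6
top rim 747 [array([588.6, 341.9]), array([154.4, 176.2]), np.float64(0.6)] [[0.512, 0.254], [0.666, 0.428]]
  cap [0.588 0.371 0.108] 0.114 [589. 372.] [37. 38.]
  cap [0.586 0.302 0.108] 0.114 [587. 303.] [39. 39.]
side rim 1157 [array([590.8, 341.1]), array([156. , 176.7]), np.float64(0.5)] [[0.513, 0.253], [0.668, 0.428]]
  cap [0.584 0.308 0.106] 0.112 [589. 305.] [38. 39.]
  cap [0.586 0.375 0.106] 0.112 [591. 372.] [38. 40.]
q_side_30.6.png
q_top_30.6.png
(526, array([ 0.588, -0.317,  0.018]), [array([ 591. , -331.8]), array([152.8, 111.1]), np.float64(86.1)], array([ 0.534, -0.411,  0.012]), array([ 0.649, -0.259,  0.029]))
0.3378765637945424
```

View pics/fin.png

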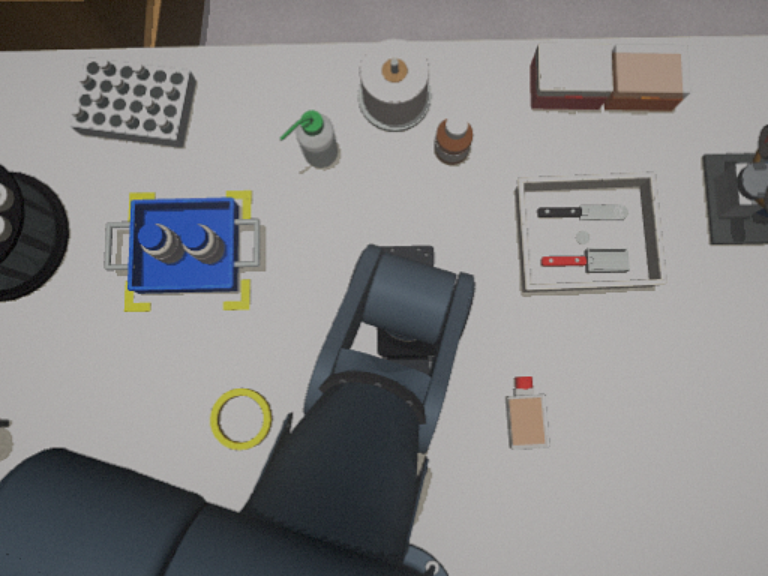

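The tray (about 184, 245) sits inside the tape corners with both bottles upright. Both tools lie flat in the basin (about 582, 212 and 585, 261). The arm is clear of everything, so I'm handing in.

```bash
python3 -c "
from rig import *
print(hand_in())"
```

```text
the job is handed in; nothing more can be done
None
```

The job is done and handed in at about 31 s of the 72 s allowed; the hand-in gives no verdict.

**What I did:** I stood both bottles in the tray and laid the scoop and spatula in the basin. I then pulled the loaded tray along the bench by its +y handle, with the fingers hooked inside the bar, into the tape corners.

**Last checks:**
- **Tray:** its centre measured (0.590, 0.342) m against a mark centre of about (0.589, 0.342) m, turned by about 0.5°. I had no direct height reading of its underside, but the rim height looked normal.
- **Bottles:** both are upright, with cap tops at 0.112–0.114 m. They stand about ±35 mm from the tray's centre along y.
- **Tools:** both lie flat in the basin, with no point higher than 0.029 m.
- **Other things:** the flask, tape roll, wash bottle and reagent looked unmoved in the last picture. The dishes were hidden by the arm in that picture; they looked unmoved when last seen, just before the tray was pulled, and nothing went near them.
- **Arm:** it stood still and clear of everything, at about 0.21 m height.

No check failed. One intermediate tray check gave no result because the arm blocked the top camera, so I took the measurements again later.

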